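Stand the toppled lacquer pieces back on their plates

ROBOT

A 7-joint arm with a two-finger parallel gripper is mounted at the origin on the work surface. World frame = base frame: x ahead of the robot, y to its left, z up, the work surface at z = 0. Lengths are in mm, angles in rad, forces in N, time in s.
With the tool pointing down it reaches from about 400 to 875 mm from the base axis. Payload 6.5 kg.
Tool frame: the origin (TCP) lies between the finger pads; the fingertips stand 17 mm ahead of it and the grasp point (between the pads) lies 2 mm behind it; z points along the fingers, x is the direction in which the jaws open and shut, and the axes are right-handed (so a half turn about z gives the same grasp; the last joint's range is limited). The gripper opens to 85 mm and grips with 20 to 120 N. Pads are 22 mm wide; open, the fingers measure 114 mm over their backs; the gripper's body (76 mm by 85 mm) begins 54 mm behind the grasp point. The pads swing forward as they close: fully open they stand 13 mm farther back than shut.
Start: joints at [-1.372, 0.536, -0.004, 1.538, 0.003, 1.067, -0.071], TCP at [170.111, 627.338, 248.29] pointing down, gripper open.
Joint ranges: [-2.7, 2.7], [-0.37, 2.16], [-1.27, 1.26], [0.24, 2.4], [-1.31, 4.45], [0.19, 1.91], [-2.76, 2.76]. Speed limits (rad/s): [2.39, 2.39, 3.14, 3.14, 3.14, 3.14, 3.14].

INTERFACE

Orientations are given as a unit quaternion [w, x, y, z].
In Python, from bench import bot gives the robot as it stands.
- The arm moves only by the tool move_arm, never from a script. Its argument "deltas" is a list of rows, each a list of 7 numbers: the shift along the tool's x, y, z in units of 40 mm (1.0 is 40 mm), then the turn, a rotation vector about the tool's x, y, z in units of 6 degrees (1.0 is 6 degrees), then the opening, from 0 (shut) to 1 (fully open). In form: [[x, y, z, rx, ry, rz, hand], ...]. A call has 1 to 5 rows; each row is the pose to reach, as a shift and turn from the pose commanded when the call began, along the tool's axes at that moment; what a row does not reach only later rows make up. A row lasts 1/8 s, in which the tool goes at most 62.5 mm and 10.7 degrees, less where a joint would pass 70% of its speed; a pose out of reach is approached as far as the arm can. A call with a gripper value outside its range is refused whole. The fingers move at their own pace and stop on an object; "grip_force" is the grip in N (left out, the last holds). Time passes only in rows, so rows that repeat a pose let the fingers close. It gives the time, the measured TCP pose, the force and the opening at its end, in the units of the state.
- bot.get_state(): the state, without advancing time (a new reading comes with each control period).
- bot.capture(name): name is "scene" or "top" or "wrist"; returns (picture, depth): 420x560x3 uint8, blue, green, red; 420x560 float32, mm along the optical axis (not along the pixel's ray), 0 where there is no reading.
- bot.camera_info(name): a dict with "fx", "fy", "cx", "cy" (pixels), "dist_coeffs" ([k1, k2, p1, p2, k3] as OpenCV has them; the pictures are not rectified), "origin" and "attitude" of the camera in the world; the wrist camera has in their place "mount" (4x4, takes a point from camera to tool coordinates, whose origin is the TCP and whose axes are the tool frame's). Camera axes: x right, y up, looking along -z (the intrinsics and any distortion apply to the point x, -y, -z); pixel columns grow to the right and rows downward; lengths in mm; the calibration is good to about 2 mm. A picture is of the moment at which its call begins: read the wrist's pose just before it. camera_info takes no time and is no camera call.
- bot.finish_job(): hands the job in, once; it reports no verdict.
Trained networks look in the newest picture that a camera, given by its name, has taken for a name from the list of things; names that differ only in an ending like _2 or _b are one class to them, and where a whole thing is asked for, a point or a joint stands for the part that bears it (a point fixed in the world has none). Each returns a list of dicts, best first, with "p" (0 to 1); they miss things now and then, are a little off and sometimes report something else, mostly with a low value. They report only what shows in the picture. A call takes as long as a camera call. They do not tell look-alikes from the thing itself.
- bot.find_in(camera, query): "point" ([x, y, z] in mm, in world coordinates, good to about 4 mm: the middle of the surface that is visible of it).
The state is a dict: "time": time; "q": joint angles; "joint_vel": joint speeds; "joint_torque": joint torques, N m; "tool_pos": TCP position; "tool_rot": TCP orientation; "ft_force": force on the tool from outside, world axes, zero at the start; "moment": the same for the moment, N m; "finger_gap": opening from 0.0 (shut) to 1.0 (fully open).
Only numpy, scipy, OpenCV 4.12 (cv2) and the standard library are available. Lean on these libraries where they do the work, as an engineer would, in place of code of your own. Each camera call takes 0.05 s, during which the arm holds its last target.

TASK

Two lacquered pieces, a square box and a round cup, each glued to a square plywood holding plate, have been knocked over on the bench. Push each one with your fingertips so that it tips back up and stands flat on its plate, close to where it lay. Do not pinch, lift or carry them, and leave the bowl, the jar and the block alone.

Things in the scene. Friction and masses are not known exactly. Their poses are not given: they have to be found in the camera images.
- box_piece: Dark brown open square box, 50 x 50 x 115 mm, on the middle of a square plywood plate 120 x 120 x 12 mm; about 0.25 kg, centre of mass about 27 mm from the underside. Origin: centre of the plate's underside; z towards the mouth, x and y along the plate's edges. It starts lying on the plate's +x edge and the mouth's rim: z dips 17 deg towards the mouth, origin 61 mm up, top of the box 81 mm up at the plate.
- cup_piece: Dark brown open round cup, 56 mm across the mouth, 80 mm tall, on the middle of a square plywood plate 110 x 110 x 12 mm; about 0.2 kg, centre of mass about 18 mm from the underside. Origin and axes as for the box. It starts lying on the plate's +x edge and the mouth's rim: z dips 19 deg towards the mouth, origin 56 mm up, top of the cup at most 78 mm up.
- box_edge (a point): Middle of the free upper edge of the lying box's plate, on the face that carries the box (the plate's -x edge); 115 mm above the bench at the start. The plate stands out 35 mm beyond the box. Pushed here level, away from the mouth, the piece turns about the plate's lower edge (it may slide a little first) and drops upright by itself once the plate leans about 25 deg past vertical.
- cup_edge (a point): The same point on the cup's plate: middle of its free upper (-x) edge, on the face that carries the cup; 104 mm above the bench at the start. The plate stands out 27 mm beyond the cup's mouth and 35 mm beyond its foot. It stands up in the same way.
- bowl: Bystander: white ceramic bowl, 110 mm across, 55 mm tall, standing; origin at the centre of its underside.
- jar: Bystander: amber glass jar with a white cap, 48 mm across, 75 mm tall, standing; origin at the centre of its underside.
- block: Bystander: upright wooden block 40 mm square with a dark cube on top, 44 mm square, 90 mm tall in all; origin at the centre of its underside.
There are look-alikes about, which are no part of the job. What is shaped like the box_piece but turquoise is not meant.

How it is judged (in metres and radians):
At the end, for the whole second after the job is handed in: Both pieces stand flat on their plates on the bench (upright within 0.06 rad, underside centre below 6 mm), at rest, with the origin (which itself travels about 90 mm in standing up) less than 200 mm from where it began (angle between each of box_piece, cup_piece's own z axis and vertical below 0.06 rad and height (world z) of each of box_piece, cup_piece below 0.006 m and linear speed of each of box_piece, cup_piece below 0.01 m/s and distance of each of box_piece, cup_piece from where it was at the start of the episode below 0.2 m); the robot touches nothing.
It fails at once if a piece is lifted off the bench (its plate's centre rises above 85 mm) (height (world z) of any of box_piece, cup_piece above 0.085 m).
It fails at once if a piece is carried or shoved away (its plate's centre over 220 mm from its start) (distance of any of box_piece, cup_piece from where it was at the start of the episode above 0.22 m).
It fails at once if the bowl is moved more than 25 mm or tipped (distance of bowl from where it was at the start of the episode above 0.025 m or angle between bowl's own z axis and vertical above 0.3 rad).
It fails at once if the jar is moved more than 25 mm or tipped (distance of jar from where it was at the start of the episode above 0.025 m or angle between jar's own z axis and vertical above 0.3 rad).
It fails at once if the block is moved more than 25 mm or tipped (distance of block from where it was at the start of the episode above 0.025 m or angle between block's own z axis and vertical above 0.3 rad).
It also fails if it takes over 64 s, if anything falls off the work surface, if the arm or the gripper's body presses on something with over 40 N, if the wrist force passes 120 N, or if a joint passes its speed limit or range.

## Working session

There is one attempt and no reset: what is moved stays moved. The work goes in short steps, Python scripts to look and compute and a tool call to move; the robot and the scene stay as the last step left them, time stands still between calls to the robot, and variables do not carry over. Pictures are saved under pics/ and viewed, and the job is handed in when it is done.

Besides the shell and the picture viewer there is one more tool, called after "Call:" as name(argument=value, ...), one argument or row to a line, values as JSON. move_arm: Moves the arm, as the interface text tells. Its arguments: {"type":"object","properties":{"deltas":{"type":"array"},"grip_force":{"type":"number"}},"required":["deltas"]}

```bash
ls; mkdir -p pics
python3 - <<'E'
from bench import bot
import cv2
s=bot.get_state(); print(s['time'],s['tool_pos'],s['tool_rot'])
for c in ['scene','top']:
    p,d=bot.capture(c); cv2.imwrite(f'pics/{c}0.png',p)
    print(bot.camera_info(c))
    for q in ['box_piece','cup_piece','box_edge','cup_edge','bowl','jar','block']:
        print(c,q,[(x['p'],[round(float(v)) for v in x['point']]) for x in bot.find_in(c,q)])
print(bot.get_state()['time'])
E
```

```text
pics
0.0 [169.9636904  626.74166584 247.38705452] [ 5.78396314e-04  7.94257748e-01  6.07580310e-01 -6.80324201e-04]
{'fx': 384.2245918260998, 'fy': 384.2245918260998, 'cx': 277.46468125639547, 'cy': 209.301339244289, 'dist_coeffs': array([-0.06393125,  0.        ,  0.        ,  0.        ,  0.        ]), 'origin': array([1119.4476031 , -279.02428395,  707.57973613]), 'attitude': array([0.76101364, 0.29660268, 0.20072918, 0.54091856])}
scene box_piece [(0.88, [824, -286, 65]), (0.7, [535, -214, 61]), (0.62, [416, -409, 67])]
scene cup_piece [(0.57, [567, 247, 61])]
scene box_edge [(0.68, [533, -217, 64]), (0.63, [825, -286, 64]), (0.61, [417, -412, 62])]
scene cup_edge [(0.75, [567, 246, 60])]
scene bowl [(0.64, [749, 53, 32]), (0.53, [415, -16, 65])]
scene jar [(0.91, [647, -12, 56])]
scene block [(0.93, [416, -15, 67])]
{'fx': 389.08509112776824, 'fy': 389.08509112776824, 'cx': 276.3903828994326, 'cy': 208.9395029543442, 'dist_coeffs': array([-0.11311548,  0.        ,  0.        ,  0.        ,  0.        ]), 'origin': array([ 458.0058049 ,  -80.10533849, 1129.18664807]), 'attitude': array([ 0.70634429,  0.04239459, -0.03850895, -0.70554767])}
top box_piece [(0.9, [498, -204, 65]), (0.8, [410, -404, 62]), (0.67, [806, -281, 66])]
top cup_piece [(0.94, [548, 250, 57])]
top box_edge [(0.83, [495, -207, 71]), (0.83, [800, -280, 66]), (0.79, [414, -406, 64])]
top cup_edge [(0.67, [549, 250, 59])]
top bowl [(0.82, [764, 43, 23])]
top jar [(0.59, [631, -6, 76])]
top block [(0.76, [407, -11, 90])]
0.8
```

View pics/scene0.png

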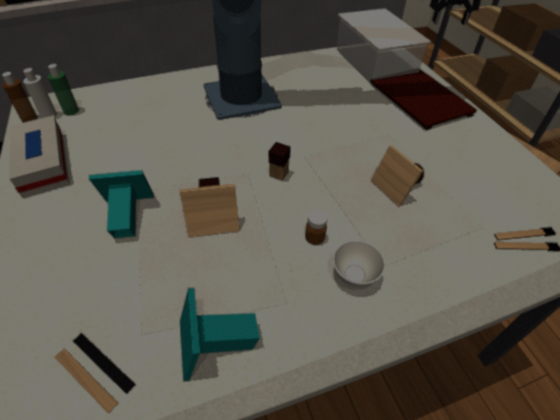

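View pics/top0.png

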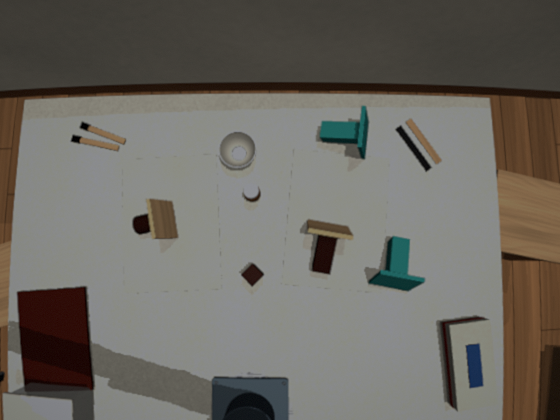

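The brown box lies at top (325,245) with its mouth towards the robot. The cup is at top (155,220) with its mouth towards +y. The turquoise pieces at (345,132) and (398,265) are the decoys. Next I'll measure the plates from depth.

```bash
cat > h.py <<'E'
from bench import bot
import cv2, numpy as np
from scipy.spatial.transform import Rotation as R
def cloud(c):
    p,d=bot.capture(c); i=bot.camera_info(c)
    K=np.array([[i['fx'],0,i['cx']],[0,i['fy'],i['cy']],[0,0,1]])
    v,u=np.nonzero(d>0); z=d[v,u]
    n=cv2.undistortPoints(np.stack([u,v],1).astype(np.float64)[:,None],K,i['dist_coeffs'])[:,0]
    P=np.stack([n[:,0]*z,-n[:,1]*z,-z],1)
    q=i['attitude']; M=R.from_quat([q[1],q[2],q[3],q[0]])
    return M.apply(P)+i['origin'],p[v,u],p
def box(P,x0,x1,y0,y1,z0,z1):
    return (P[:,0]>x0)&(P[:,0]<x1)&(P[:,1]>y0)&(P[:,1]<y1)&(P[:,2]>z0)&(P[:,2]<z1)
E
python3 - <<'E'
from h import *
A=[];C=[]
for c in ['top','scene']:
    P,col,_=cloud(c)
    b=box(P,450,600,100,400,-20,20); print(c,'bench z',np.median(P[b,2]))
    A.append(P);C.append(col)
for n,(x0,x1,y0,y1) in {'box':(360,580,-290,-110),'cup':(460,640,160,330)}.items():
  for P,col,c in zip(A,C,['top','scene']):
    m=box(P,x0,x1,y0,y1,15,140); Q=P[m]; k=col[m].astype(int)
    ply=k[:,2]>90 
    print(n,c,len(Q),'zmax',np.percentile(Q[:,2],[50,95,99.5]))
    W=Q[ply]; D=Q[~ply]
    for nm,X in (('ply',W),('dark',D)):
        if len(X): print(nm,len(X),X.mean(0).round(),X.min(0).round(),X.max(0).round())
    # plane ransac on ply
    best=None; rng=np.random.default_rng(0)
    for _ in range(500):
        a=W[rng.choice(len(W),3,False)]; nn=np.cross(a[1]-a[0],a[2]-a[0]); L=np.linalg.norm(nn)
        if L<100: continue
        nn/=L; inl=abs((W-a[0])@nn)<2.5
        if best is None or inl.sum()>best.sum(): best=inl
    I=W[best]; ce=I.mean(0); nn=np.linalg.svd(I-ce,full_matrices=False)[2][2]
    print(' plane',best.sum(),ce.round(),nn.round(3),'yaw',np.degrees(np.arctan2(nn[1],nn[0])).round(1))
    T=W[W[:,2]>np.percentile(W[:,2],99)-12]; print(' toppts',len(T),T.mean(0).round(),T.min(0).round(),T.max(0).round())
    if len(D)>20:
        r=cv2.minAreaRect(D[:,:2].astype(np.float32)); print(' darkrect',r)
E
```

```text
top bench z -1.3894043588736622
scene bench z 0.5129730686404628
box top 1306 zmax [ 65.77028737 115.88626832 118.3006032 ]
ply 279 [ 509. -220.   99.] [ 402. -280.   16.] [ 557. -157.  120.]
dark 1027 [ 479. -207.   63.] [ 404. -273.   18.] [ 553. -157.  114.]
 plane 188 [ 511. -218.  115.] [ 0.276 -0.052 -0.96 ] yaw -10.6
 toppts 212 [ 511. -216.  115.] [ 496. -275.  110.] [ 525. -157.  120.]
 darkrect ((475.54833984375, -207.28067016601562), (115.04978942871094, 140.46141052246094), 80.51838684082031)
box scene 2577 zmax [ 68.13728988 116.39393112 118.87143352]
ply 2103 [ 532. -222.   67.] [ 441. -282.   15.] [ 559. -158.  120.]
dark 474 [ 488. -211.   84.] [ 404. -274.   30.] [ 553. -162.  116.]
 plane 1893 [ 533. -222.   65.] [ 0.941 -0.166  0.295] yaw -10.0
 toppts 362 [ 516. -217.  115.] [ 497. -277.  107.] [ 533. -158.  120.]
 darkrect ((473.75042724609375, -201.31455993652344), (117.36310577392578, 132.08338928222656), 73.76129913330078)
cup top 1223 zmax [ 59.76722149 104.51079416 107.44399253]
ply 772 [553. 250.  72.] [498. 220.  16.] [609. 329. 110.]
dark 451 [542. 279.  49.] [498. 216.  15.] [606. 330. 103.]
 plane 645 [554. 247.  69.] [-0.183  0.919 -0.348] yaw 101.3
 toppts 219 [549. 261. 102.] [498. 246.  95.] [603. 276. 110.]
 darkrect ((546.0703735351562, 277.860107421875), (105.34972381591797, 108.22264862060547), 10.82584285736084)
cup scene 1657 zmax [ 64.30015842 106.01648154 108.35172145]
ply 1053 [556. 247.  75.] [498. 217.  18.] [610. 274. 110.]
dark 604 [568. 247.  46.] [508. 217.  15.] [615. 330. 106.]
 plane 898 [556. 246.  74.] [ 0.183 -0.922  0.34 ] yaw -78.8
 toppts 280 [554. 258. 103.] [498. 243.  96.] [607. 274. 110.]
 darkrect ((552.0491333007812, 276.1613464355469), (107.5905532836914, 108.85790252685547), 11.8287935256958)
```

```bash
cat >> h.py <<'E'
def plan(target,ang):
    """deltas from measured pose to target with tool x at world angle ang (deg), tool z down"""
    s=bot.get_state(); q=s['tool_rot']; T=R.from_quat([q[1],q[2],q[3],q[0]])
    a=np.radians(ang); X=np.array([np.cos(a),np.sin(a),0]); Z=np.array([0,0,-1.]); G=R.from_matrix(np.stack([X,np.cross(Z,X),Z],1))
    print('t',s['time'],'pos',s['tool_pos'].round(1),'F',s['ft_force'].round(1),'gap',round(float(s['finger_gap']),2))
    print('delta',(T.inv().apply(np.array(target)-s['tool_pos'])/40).round(2),'rot',(np.degrees((T.inv()*G).as_rotvec())/6).round(2))
E
python3 -c "
from h import *
plan([544,301,200],11.2)"
```

```text
t 0.9 pos [170.1 627.3 248.3] F [ 0.5 -0.2  0.1] gap 1.0
delta [-5.43 11.16  1.21] rot [-0.  -0.  10.6]
```

Call:
move_arm(
  deltas=[
    [-0.65,1.3,0,0,0,1.3,0.85],
    [-1.3,2.6,0,0,0,2.6,0.85],
    [-1.95,3.9,0,0,0,3.9,0.85],
    [-2.6,5.3,0,0,0,5.2,0.85],
    [-3.2,6.6,0,0,0,6.5,0.85],
  ],
)

```text
time: 1.52
tool_pos: [393.0, 433.2, 248.6]
tool_rot: [-0.0, 0.952, 0.305, 0.0]
ft_force: [0.6, 0.9, -0.8]
finger_gap: 0.85
```

```bash
python3 -c "
from h import *
plan([544,301,200],11.2)"
```

```text
t 1.525 pos [393.  433.2 248.6] F [ 0.6  0.9 -0.8] gap 0.85
delta [1.15 4.88 1.22] rot [-0.   -0.01  4.06]
```

Call:
move_arm(
  deltas=[
    [0.3,1.3,0.3,0,0,1.1,0.85],
    [0.6,2.6,0.6,0,0,2.2,0.85],
    [0.9,3.9,0.9,0,0,3.2,0.85],
    [1.15,4.88,1.22,0,0,4.06,0.85],
    [1.15,4.88,1.22,0,0,4.06,0.85],
  ],
)

```text
time: 2.15
tool_pos: [545.2, 299.2, 198.6]
tool_rot: [0.002, 0.995, 0.097, 0.0]
ft_force: [-0.0, 0.0, 0.3]
finger_gap: 0.851
```

Run:
```python
from h import *
plan([544,301,98],11.2)
p,d=bot.capture('wrist'); cv2.imwrite('pics/w1.png',p)
p,d=bot.capture('scene'); cv2.imwrite('pics/s1.png',p)
```

```text
t 2.15 pos [545.2 299.2 198.6] F [-0.   0.   0.3] gap 0.85
delta [-0.02 -0.06  2.52] rot [ 0.03  0.   -0.02]
```

View pics/w1.png

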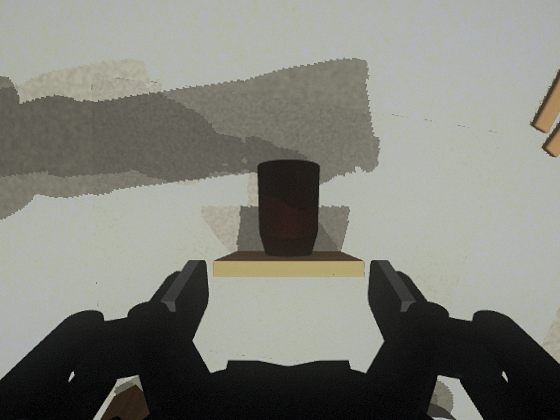

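View pics/s1.png

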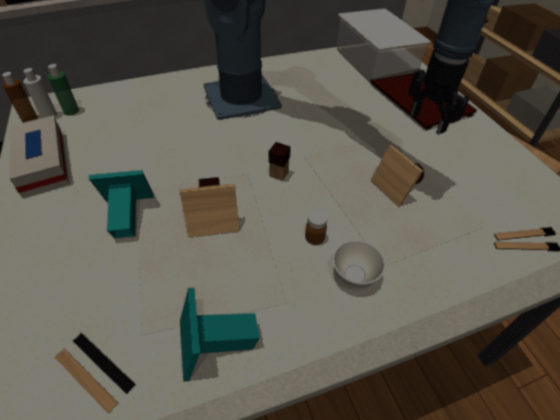

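The plate edge is centred between the fingers (columns 213–364 against 207–370) and parallel to the jaws. I'll descend behind it.

Call:
move_arm(
  deltas=[
    [0,-0.05,0.8,0,0,0,0.85],
    [0,-0.05,1.6,0,0,0,0.85],
    [0,-0.05,2.3,0,0,0,0.85],
    [0,-0.05,2.5,0,0,0,0.85],
    [0,-0.05,2.5,0,0,0,0.85],
  ],
)

```text
time: 2.88
tool_pos: [542.2, 306.4, 99.9]
tool_rot: [-0.0, 0.995, 0.101, -0.0]
ft_force: [0.2, -0.5, -0.1]
finger_gap: 0.85
```

Run:
```python
from h import *
plan([551,266,98],11.2)
p,d=bot.capture('wrist'); cv2.imwrite('pics/w2.png',p)
p,d=bot.capture('scene'); cv2.imwrite('pics/s2.png',cv2.resize(p[40:260,300:520],None,fx=2.7,fy=2.7))
```

```text
t 2.875 pos [542.2 306.4  99.9] F [ 0.2 -0.5 -0.1] gap 0.85
delta [0.01 1.03 0.05] rot [-0.01 -0.    0.06]
```

View pics/w2.png

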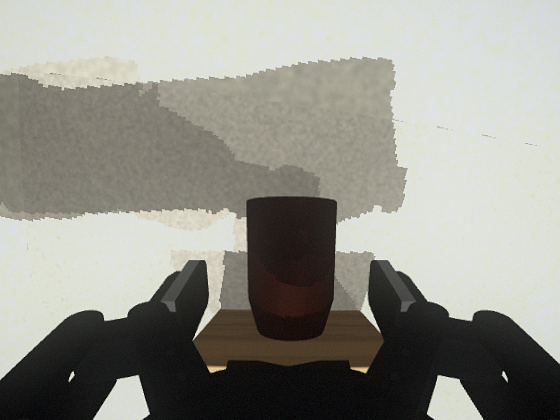

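View pics/s2.png

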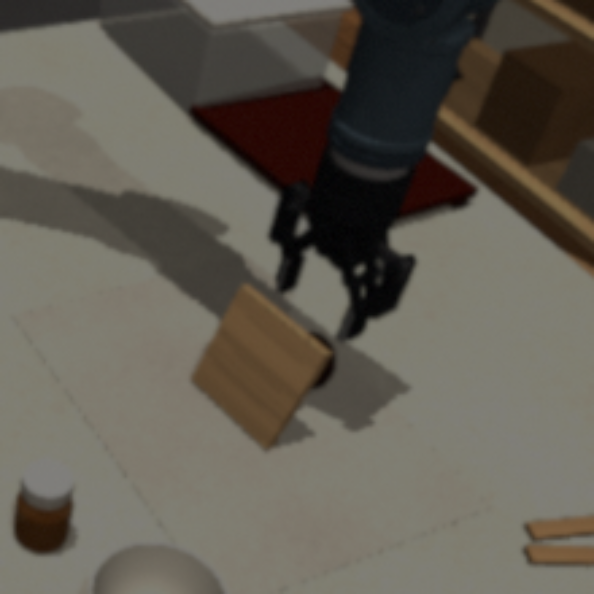

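Call:
move_arm(
  deltas=[
    [0,0.4,0.05,0,0,0,0.85],
    [0,0.75,0.05,0,0,0,0.85],
    [0,1.1,0.05,0,0,0,0.85],
    [0,1.45,0.05,0,0,0,0.85],
    [0,1.8,0.05,0,0,0,0.85],
  ],
)

```text
time: 3.6
tool_pos: [557.2, 233.6, 97.6]
tool_rot: [0.0, 0.995, 0.1, 0.0]
ft_force: [0.1, -0.4, 0.8]
finger_gap: 0.849
```

Run:
```python
from h import *
plan([551,266,98],11.2)
p,d=bot.capture('scene'); cv2.imwrite('pics/s3.png',cv2.resize(p[40:260,300:520],None,fx=2.7,fy=2.7))
```

```text
t 3.6 pos [557.2 233.6  97.6] F [ 0.1 -0.4  0.8] gap 0.85
delta [ 0.01 -0.82 -0.01] rot [ 0.   -0.    0.04]
```

View pics/s3.png

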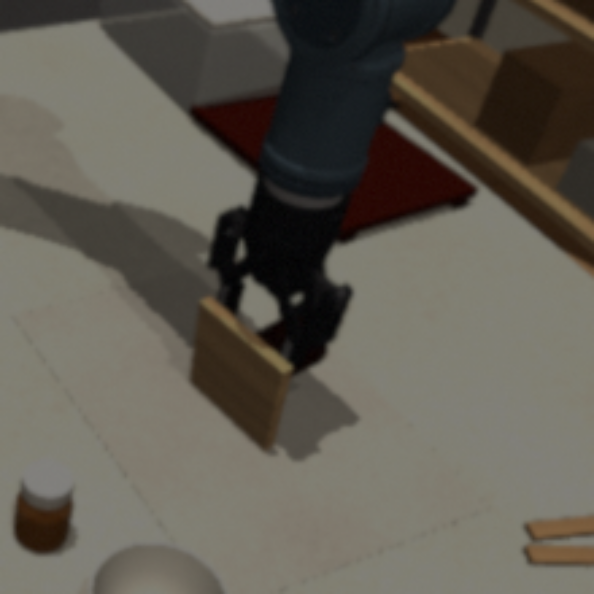

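It is tipping without sliding, and the plate is now about vertical. I'll keep pushing.

Call:
move_arm(
  deltas=[
    [0,0.3,0,0,0,0,0.85],
    [0,0.6,0,0,0,0,0.85],
    [0,0.9,0,0,0,0,0.85],
    [0,1.15,0,0,0,0,0.85],
    [0,1.35,0,0,0,0,0.85],
  ],
)

```text
time: 4.28
tool_pos: [567.8, 181.1, 97.5]
tool_rot: [0.0, 0.995, 0.1, 0.0]
ft_force: [0.3, -0.1, 0.5]
finger_gap: 0.85
```

Run:
```python
from h import *
plan([551,266,98],11.2)
p,d=bot.capture('scene'); cv2.imwrite('pics/s4.png',cv2.resize(p[40:260,300:520],None,fx=2.7,fy=2.7))
```

```text
t 4.275 pos [567.8 181.1  97.5] F [ 0.3 -0.1  0.5] gap 0.85
delta [ 0.01 -2.16 -0.01] rot [ 0.   -0.    0.04]
```

View pics/s4.png

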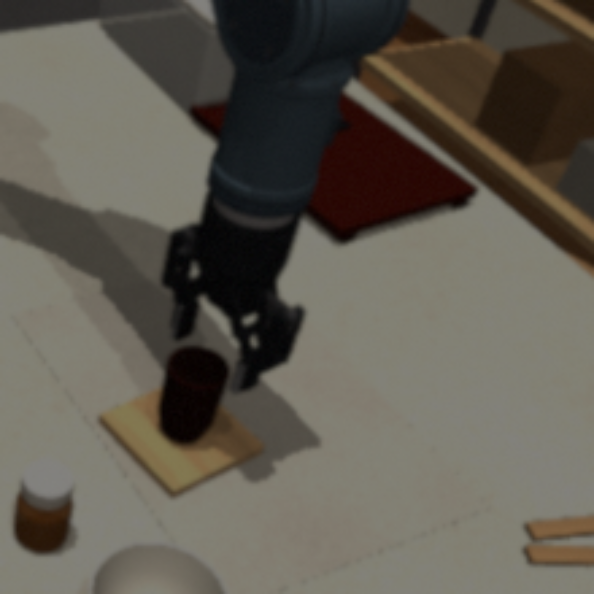

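The cup stands on its plate. I'll lift straight up.

Call:
move_arm(
  deltas=[
    [0,0,-1.0,0,0,0,0.85],
    [0,0,-2.2,0,0,0,0.85],
    [0,0,-3.3,0,0,0,0.85],
    [0,0,-3.3,0,0,0,0.85],
  ],
)

```text
time: 4.82
tool_pos: [569.9, 182.7, 233.3]
tool_rot: [-0.001, 0.995, 0.1, 0.003]
ft_force: [0.7, 1.2, -0.1]
finger_gap: 0.851
```

Run:
```python
from h import *
plan([470,-209,225],80)
P,col,p=cloud('scene'); cv2.imwrite('pics/s5.png',p)
m=box(P,500,650,70,260,5,40); 
print('cup plate z',np.percentile(P[m,2],[5,50,95]), P[m].mean(0))
```

```text
t 4.825 pos [569.9 182.7 233.3] F [ 0.7  1.2 -0.1] gap 0.85
delta [-4.4   9.1   0.16] rot [  0.03  -0.07 -11.42]
cup plate z [ 8.01820753 11.70431462 28.54860231] [586.41184391 154.699831    12.96300943]
```

View pics/s5.png

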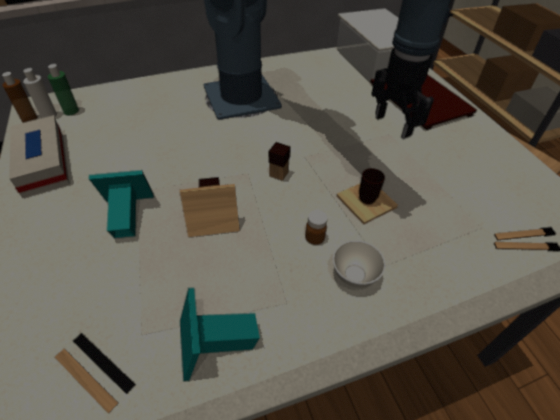

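Call:
move_arm(
  deltas=[
    [-0.5,1.1,0,0,0,-1.3,0.85],
    [-1.0,2.2,0,0,0,-2.7,0.85],
    [-1.6,3.3,0,0,0,-4.1,0.85],
    [-2.1,4.4,0,0,0,-5.5,0.85],
    [-2.7,5.5,0,0,0,-6.9,0.85],
  ],
)

```text
time: 5.5
tool_pos: [504.2, -56.4, 228.1]
tool_rot: [-0.001, 0.894, 0.448, -0.001]
ft_force: [-0.3, -0.5, 0.1]
finger_gap: 0.846
```

Run:
```python
from h import *
plan([470,-209,205],80)
print(bot.get_state()['q'])
```

```text
t 5.5 pos [504.2 -56.4 228.1] F [-0.3 -0.5  0.1] gap 0.85
delta [-3.57  1.6   0.58] rot [-0.02  0.01 -4.47]
[-0.18522808  0.32458286  0.25312831  1.94162632 -0.10282379  0.88989221
  1.04845429]
```

Call:
move_arm(
  deltas=[
    [-1.1,0.5,0.2,0,0,-1.3,0.85],
    [-2.2,1.0,0.4,0,0,-2.7,0.85],
    [-3.2,1.4,0.58,0,0,-3.9,0.85],
    [-3.57,1.6,0.58,0,0,-4.47,0.85],
    [-3.57,1.6,0.58,0,0,-4.47,0.85],
  ],
)

```text
time: 6.12
tool_pos: [469.1, -208.6, 205.0]
tool_rot: [-0.001, 0.769, 0.639, -0.001]
ft_force: [0.1, 0.2, -0.2]
finger_gap: 0.848
```

Run:
```python
from h import *
plan([470,-209,106],80)
p,d=bot.capture('wrist'); cv2.imwrite('pics/w6.png',p)
```

```text
t 6.125 pos [ 469.1 -208.6  205. ] F [ 0.1  0.2 -0.2] gap 0.85
delta [-0.01  0.03  2.48] rot [-0.02 -0.   -0.08]
```

View pics/w6.png

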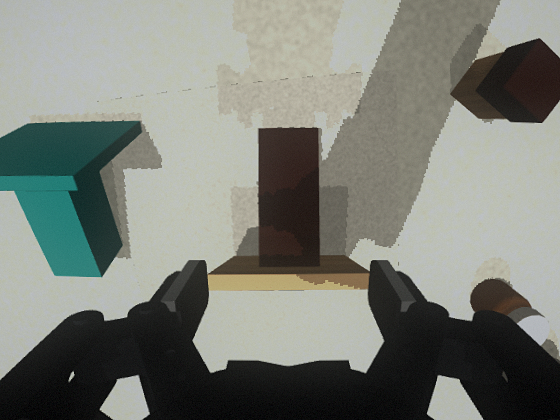

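The box is centred (columns 258–320 between fingers at 207 and 370) and parallel. I'll descend.

Call:
move_arm(
  deltas=[
    [0,0,0.8,0,0,-0.05,0.85],
    [0,0,1.6,0,0,-0.05,0.85],
    [0,0,2.3,0,0,-0.05,0.85],
    [0,0,2.48,0,0,-0.05,0.85],
    [0,0,2.48,0,0,-0.05,0.85],
  ],
)

```text
time: 6.8
tool_pos: [470.6, -206.8, 107.1]
tool_rot: [-0.0, 0.766, 0.643, -0.0]
ft_force: [1.0, 0.5, -0.5]
finger_gap: 0.851
```

Run:
```python
from h import *
plan([505,-215,106],80)
p,d=bot.capture('scene'); cv2.imwrite('pics/s7.png',cv2.resize(p[80:300,100:320],None,fx=2.7,fy=2.7))
```

```text
t 6.8 pos [ 470.6 -206.8  107.1] F [ 1.   0.5 -0.5] gap 0.85
delta [-0.05  0.88  0.03] rot [-0.   -0.    0.01]
```

View pics/s7.png

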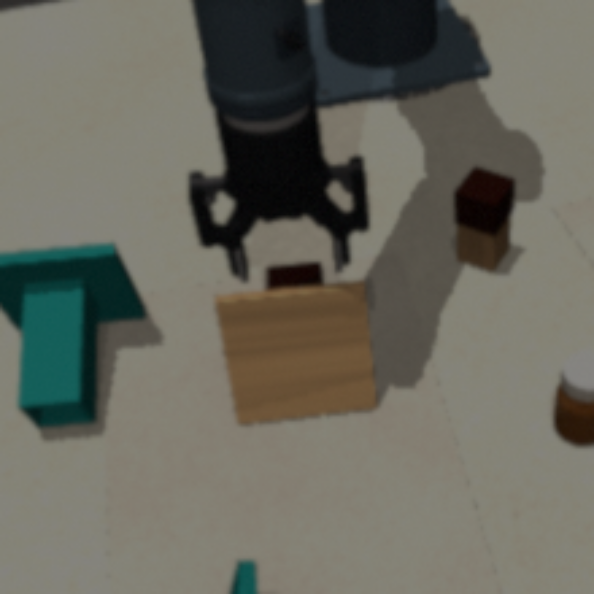

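Call:
move_arm(
  deltas=[
    [-0.05,0.35,0,0,0,0,0.85],
    [-0.05,0.7,0,0,0,0,0.85],
    [-0.05,1.05,0,0,0,0,0.85],
    [-0.05,1.4,0,0,0,0,0.85],
    [-0.05,1.75,0,0,0,0,0.85],
  ],
)

```text
time: 7.48
tool_pos: [540.0, -222.0, 107.0]
tool_rot: [-0.0, 0.766, 0.643, -0.0]
ft_force: [-0.4, -0.2, 0.4]
finger_gap: 0.854
```

Run:
```python
from h import *
plan([505,-215,106],80)
p,d=bot.capture('scene'); cv2.imwrite('pics/s8.png',cv2.resize(p[80:300,100:320],None,fx=2.7,fy=2.7))
```

```text
t 7.475 pos [ 540. -222.  107.] F [-0.4 -0.2  0.4] gap 0.85
delta [ 0.02 -0.89  0.03] rot [-0. -0. -0.]
```

View pics/s8.png

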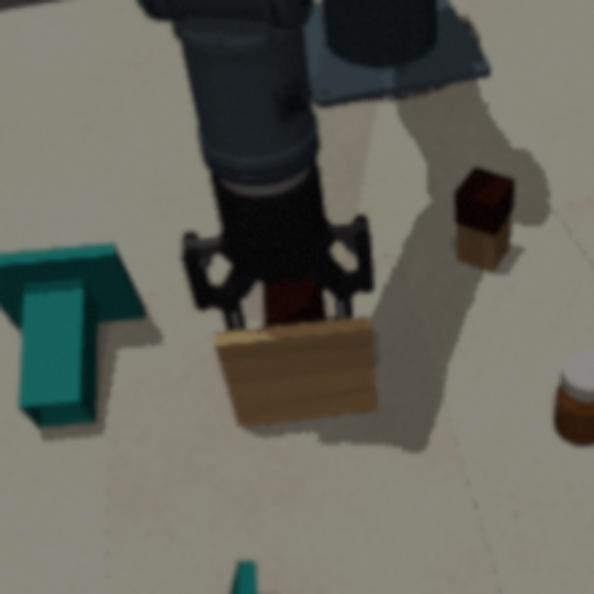

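Call:
move_arm(
  deltas=[
    [0,0.3,0,0,0,0,0.85],
    [0,0.6,0,0,0,0,0.85],
    [0,0.9,-0.05,0,0,0,0.85],
    [0,1.2,-0.15,0,0,0,0.85],
    [0,1.4,-0.5,0,0,0,0.85],
  ],
)

```text
time: 8.15
tool_pos: [594.5, -231.5, 127.2]
tool_rot: [-0.0, 0.766, 0.643, -0.0]
ft_force: [-0.2, -0.7, 0.1]
finger_gap: 0.848
```

Run:
```python
from h import *
plan([505,-215,106],80)
p,d=bot.capture('scene'); cv2.imwrite('pics/s9.png',cv2.resize(p[80:300,100:320],None,fx=2.7,fy=2.7))
```

```text
t 8.15 pos [ 594.5 -231.5  127.2] F [-0.2 -0.7  0.1] gap 0.85
delta [ 0.02 -2.27  0.53] rot [-0.01 -0.    0.  ]
```

View pics/s9.png

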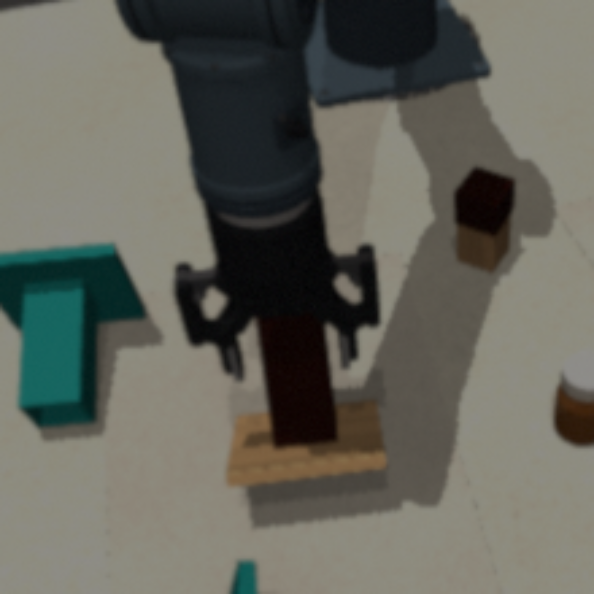

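The piece is past tipping, either still falling or with its mouth near the palm. I'll raise the hand straight up.

Call:
move_arm(
  deltas=[
    [0,0,-0.7,0,0,0,0.85],
    [0,0,-1.7,0,0,0,0.85],
    [0,0,-2.8,0,0,0,0.85],
    [0,0,-3.6,0,0,0,0.85],
    [0,0,-3.6,0,0,0,0.85],
  ],
)

```text
time: 8.82
tool_pos: [595.7, -232.5, 275.0]
tool_rot: [0.003, 0.766, 0.643, 0.002]
ft_force: [-0.2, -0.1, -0.2]
finger_gap: 0.852
```

Run:
```python
from h import *
plan([505,-215,250],80)
P,col,p=cloud('scene'); cv2.imwrite('pics/s10.png',p)
for n,(x0,x1,y0,y1) in {'box':(515,700,-320,-140),'cup':(500,650,70,260)}.items():
    m=box(P,x0,x1,y0,y1,7,20)&(col[:,2]>70); W=P[m]
    A=np.c_[W[:,:2],np.ones(len(W))]; c=np.linalg.lstsq(A,W[:,2],rcond=None)[0]
    print(n,len(W),W.min(0).round(),W.max(0).round(),'slope',c[:2].round(3),'medz',np.median(W[:,2]))
```

```text
t 8.825 pos [ 595.7 -232.5  275. ] F [-0.2 -0.1 -0.2] gap 0.85
delta [ 0.04 -2.31  0.61] rot [ 0.06  0.01 -0.01]
box 1730 [ 545. -304.    7.] [ 683. -166.   17.] slope [-0.001 -0.   ] medz 12.0048004293497
cup 996 [518. 101.   7.] [638. 227.  16.] slope [-0.004  0.001] medz 11.589139971762108
```

View pics/s10.png

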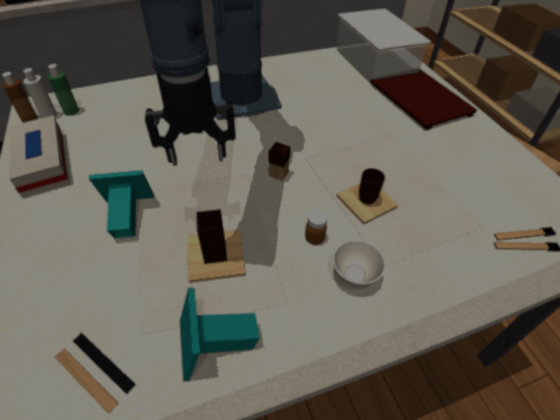

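Both plates lie flat, with their top faces at 12 mm and slope under 0.005 rad. The box has moved about 100 mm and the bystanders are in place. I'll wait briefly, then hand in.

Call:
move_arm(
  deltas=[
    [0,0,0,0,0,0,0.85],
    [0,0,0,0,0,0,0.85],
    [0,0,0,0,0,0,0.85],
    [0,0,0,0,0,0,0.85],
  ],
)

```text
time: 9.38
tool_pos: [594.0, -231.5, 270.7]
tool_rot: [-0.0, 0.766, 0.643, -0.0]
ft_force: [0.2, -1.0, 0.5]
finger_gap: 0.848
```

Run:
```python
from h import *
print(bot.get_state()['time'],bot.get_state()['ft_force'])
bot.finish_job()
```

```text
9.375 [ 0.18005812 -1.0069141   0.52973046]
the job is handed in; nothing more can be done
```

I tipped both brown pieces upright and handed the job in at 9.4 s. For each, I pushed the free upper edge of the plate level with the opened fingertips on either side of the piece, then lifted the hand straight up and clear.

- **Upright:** the depth check just before hand-in showed both plate top faces about 12 mm up, with slopes under 0.005 rad.
- **Distance moved:** the box's origin is about 100 mm from where it started. The cup's shift was only estimated from the pictures, at about 90 mm.
- **Other things:** the bowl, jar, block and turquoise look-alikes look unmoved in the last picture, though I did not measure them again.
- **Contact:** the hand was clear of everything at about 270 mm. The last force reading was about 1 N, which is its normal noise.

No check failed or disagreed. I took no further picture in the half second between that check and hand-in.

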